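# Shut the grinder's water valve under its sliding cover

### The arm

A 7-joint arm with a two-finger parallel gripper is mounted at the origin on the work surface. World frame = base frame: x ahead of the robot, y to its left, z up, the work surface at z = 0. Lengths are in m, angles in rad, forces in N, time in s.
With the tool pointing down it reaches from about 0.4 to 0.85 m from the base axis. Payload 4.5 kg.
Tool frame: the origin (TCP) lies midway between the tips of the shut fingers; the grasp point (between the pads) lies 19 mm behind it; x points along the fingers, y is the direction in which the jaws open and shut, and the axes are right-handed (so a half turn about x gives the same grasp; the last joint's range is limited). The gripper opens to 88 mm and grips with 3 to 60 N. Pads are 18 mm wide; open, the fingers measure 123 mm over their backs; the gripper's body (75 mm by 187 mm) begins 45 mm behind the grasp point.
Start: joints at [-1.131, 0.689, -0.195, 1.565, 0.157, 0.902, -0.215], TCP at [0.247, 0.574, 0.208] pointing down, gripper open.
Joint ranges: [-3.01, 3.01], [-0.46, 2.08], [-1.47, 1.51], [0.13, 2.56], [-1, 4.14], [0.04, 2.09], [-2.66, 2.66]. Speed limits (rad/s): [2.57, 2.57, 3.14, 3.14, 3.14, 3.14, 3.14].

### API

Orientations are given as a unit quaternion [x, y, z, w].
In Python, from plant import r gives the robot as it stands.
- The arm moves only by the tool arm_command, never from a script. Its argument "plan" is a list of rows, each a list of 5 numbers: the finger opening in m, from 0 to 0.0881, then the shift along the tool's x, y, z in m, then the turn about the tool's x in rad. In form: [[grip, dx, dy, dz, roll], ...]. A call has 1 to 12 rows; each row shifts and turns the commanded pose from where the row before left it, along the tool's axes as they then stand; what a row does not reach is not made up. A row lasts 1/8 s, in which the tool goes at most 62.5 mm and 10.7 degrees, less where a joint would pass 70% of its speed; a pose out of reach is approached as far as the arm can. A call is refused whole if a number of a shift passes 0.0625 or a number of a turn 0.188, either way. A call with a gripper value outside its range is refused whole. The fingers move at their own pace and stop on an object; "force" is the grip in N (left out, the last holds). Time passes only in rows, so rows that do not move let the fingers close. It gives the time, the measured TCP pose, the force and the opening at its end, in the units of the state.
- r.get_state(): the state, without advancing time (a new reading comes with each control period).
- r.snapshot(name): name is "side" or "top"; returns (picture, depth): 420x560x3 uint8, red, green, blue; 420x560 float32, m along the optical axis (not along the pixel's ray), 0 where there is no reading.
- r.calibration(name): a dict with "fx", "fy", "cx", "cy" (pixels), "eye" and "orientation" of the camera in the world. Camera axes: x right, y down, z forward; pixel columns grow to the right and rows downward; lengths in m; the calibration is good to about 2 mm. A picture is of the moment at which its call begins. calibration takes no time and is no camera call.
- r.finish_job(): hands the job in, once; it reports no verdict.
The state is a dict: "clock": time; "q": joint angles; "qd": joint speeds; "joint_torque": joint torques, N m; "tool_pos": TCP position; "eef_rot": TCP orientation; "contact_force": force on the tool from outside, world axes, zero at the start; "moment": the same for the moment, N m; "opening": opening from 0.0 (shut) to 1.0 (fully open).
Only numpy, scipy, OpenCV 4.12 (cv2) and the standard library are available. Lean on these libraries where they do the work, as an engineer would, in place of code of your own. Each camera call takes 0.05 s, during which the arm holds its last target.

### The job

The cooling water of one chocolate grinder has to be shut off: push the steel cover of the valve box aside to its stop with your fingertips, then push the red valve handle fully shut, a quarter turn to its end stop. Only push: do not lift the cover, leave the blue handle as it is, and do not disturb the things standing around the box.

Things in the scene. Friction and masses are not known exactly. Their poses are not given: they have to be found in the camera images.
- valve_box: Grey metal box fixed to the table, 280 (its x) x 300 (its y) x 80 mm high; origin at the centre of its underside. Its x axis points away from the robot, within 0.35 rad. Its -y half is an open well, covered at the start; its +y half is a flat deck at rim height. Guide strips along both x edges (inner faces at x -132 and +132 mm, top at z 93 mm).
- well (a point): Centre of the well's mouth, at rim height (z 80 mm), at x 0, y -77 mm in the box. The well is 268 (x) x 130 (y) mm inside, box y -142 to -12 mm; a 16 mm ledge narrows its mouth to x -124 to +124 mm. Both valves stand in it.
- stop_face (a point): Middle of the face of the stop bar that crosses the deck, at box y +132 mm, at rim height (z 80 mm); the bar's top is at z 93 mm. The cover's +y edge meets it when fully open.
- cover_grip (a point): Centre of the black upright bar on the loose steel cover: 90 mm long along box x, 14 mm thick along y, z 85 to 115 mm. It stands mid-plate; the plate, 258 x 145 (y) x 5 mm, 0.6 kg, lies on the rim with 3 mm play a side. Starts at box y -77 to -62 mm; slides along the box's +y, with about 1 to 6 N, to +59 mm at the stop. This point is at z 100 mm, 20 mm above the plate's underside.
- cover: The same loose cover: 258 (its x) x 145 (its y) x 5 mm steel plate with the bar; origin at the centre of its underside, axes along the box's, lying at z 80 mm.
- red_handle (a joint): Angle of the red valve handle (the one to shut) about its upright pivot: 0 = open, pointing along the box's -y, in line with its pipe; grows anticlockwise seen from above to 1.57 = shut at its end stop, pointing along the box's +x. Starts at 0 to 0.25. Stays where it is left; turning takes about 0.12 N m (2 to 3 N near its end).
- red_pivot (a point): On the red handle's pivot axis at the handle's mid-height, z 60 mm; at box y -40 mm and box x -65 or +35 mm (red and blue swap places). Its axes turn with the handle, which runs along its -y: 75 mm long, 16 wide, z 52 to 68 mm, red grip from 21 mm outwards. Valve and pipe below reach z 47 mm within 25 mm of the pivot, z 37 mm elsewhere.
- red_tip (a point): Outer end of the red handle, on its centre line at mid-height (z 60 mm), 75 mm from the pivot.
- blue_tip (a point): Outer end of the like, blue handle of the other valve, 100 mm along the box's x from the red one; it stands 0 to 0.2 rad from open and is to be left so.
- nib_jar: Brown jar with white lid, 60 mm across, 85 mm high, standing off the box's -y end; origin at the centre of its foot. Leave alone.
- cup: Steel cup, 72 mm across, 75 mm high, standing off the box's +y end; origin at the centre of its foot. Leave alone.
- wrench: Steel wrench 160 mm long lying on the table beyond the box's +x side, roughly along the box's y. Leave alone.
- union: Brass pipe fitting, 40 mm across, 45 mm high, standing off the box's +y end; origin at the centre of its foot. Leave alone.
- spatula: White spatula, 240 mm long, lying to the left of the robot. Leave alone.
- mould: White chocolate mould 120 x 220 x 12 mm with brown pieces, lying to the robot's right. Leave alone.
- bowl: Steel bowl, 130 mm across, 50 mm high, to the robot's left. Leave alone.

How it is judged:
By the outcome, as a careful person would: the job done as asked, in the order asked, and still so for the second after the job is handed in, with the robot touching nothing.
It also fails if it takes over 48 s, if anything falls off the work surface, if the arm or the gripper's body presses on something with over 40 N, if the wrist force passes 120 N, or if a joint passes its speed limit or range.

## Working session

There is one attempt and no reset: what is moved stays moved. The work goes in short steps, Python scripts to look and compute and a tool call to move; the robot and the scene stay as the last step left them, time stands still between calls to the robot, and variables do not carry over. Pictures are saved under pics/ and viewed, and the job is handed in when it is done.

Besides the shell and the picture viewer there is one more tool, called by a JSON object that holds its "name" and its "arguments", one argument or row to a line. arm_command: Moves the arm, as the interface text tells. Its arguments: {"type":"object","properties":{"plan":{"type":"array","items":{"type":"array","items":{"type":"number"}}},"force":{"type":"number"}},"required":["plan"]}

```bash
ls; mkdir -p pics
cat > h.py <<'E'
import numpy as np, cv2
from scipy.spatial.transform import Rotation as R
from plant import r
def snap(n,f):
    p,d=r.snapshot(n); cv2.imwrite('pics/'+f+'.png',p[:,:,::-1]); np.savez('pics/'+f+'.npz',p=p,d=d); return p,d
def cam(n):
    c=r.calibration(n); return c, R.from_quat(c['orientation']).as_matrix() if np.size(c['orientation'])==4 else np.array(c['orientation'])
def ray(n,uv,z):
    c,M=cam(n); uv=np.atleast_2d(uv).astype(float)
    d=np.c_[(uv[:,0]-c['cx'])/c['fx'],(uv[:,1]-c['cy'])/c['fy'],np.ones(len(uv))]@M.T
    e=np.array(c['eye']); return e+d*((z-e[2])/d[:,2])[:,None]
def cloud(n,d):
    c,M=cam(n); v,u=np.mgrid[:d.shape[0],:d.shape[1]]
    P=np.stack([(u-c['cx'])/c['fx']*d,(v-c['cy'])/c['fy']*d,d],-1)
    return P@M.T+np.array(c['eye'])
def proj(n,P):
    c,M=cam(n); q=(np.atleast_2d(P)-np.array(c['eye']))@M
    return np.c_[q[:,0]/q[:,2]*c['fx']+c['cx'],q[:,1]/q[:,2]*c['fy']+c['cy']]
E
python3 - <<'E'
from h import *
for n in ('top','side'):
    snap(n,n+'0'); print(r.calibration(n))
s=r.get_state(); print(s); print(R.from_quat(s['eef_rot']).as_matrix().round(3))
E
```

```text
pics
{'fx': 399.78786624565953, 'fy': 399.78786624565953, 'cx': 274.98867563303315, 'cy': 206.02436982942527, 'eye': array([0.47909755, 0.00595479, 1.28333021]), 'orientation': array([-0.7057538 ,  0.70742546, -0.03368328,  0.01806181])}
{'fx': 407.7312513618412, 'fy': 407.7312513618412, 'cx': 281.9972022953141, 'cy': 210.85538806302446, 'eye': array([-0.00995841, -0.74082604,  0.80961076]), 'orientation': array([ 0.85032777, -0.29883325,  0.13372229, -0.41201909])}
{'clock': 0.1, 'q': array([-1.13119754,  0.68989755, -0.19452703,  1.56620731,  0.15729007,
        0.90251405, -0.21510238]), 'qd': array([-0.00025558, -0.00172005,  0.00043251, -0.00310493, -0.00134182,
        0.00062459,  0.00243454]), 'joint_torque': array([-4.25169113e-03, -5.28502178e+01, -1.27192162e+00, -1.53836185e+01,
       -5.25641057e-02,  1.97648464e-03,  4.53172527e-05]), 'tool_pos': array([0.24651841, 0.57366805, 0.20730077]), 'eef_rot': array([ 0.14189205,  0.69268497, -0.14303829,  0.69252742]), 'contact_force': array([-1.2806388 ,  0.2257263 , -0.08938281]), 'moment': array([-0.06278964, -0.01542499,  0.01294827]), 'opening': 0.9991225705913864}
[[-0.001  0.395  0.919]
 [-0.002  0.919 -0.395]
 [-1.    -0.002  0.   ]]
```

View pics/top0.png

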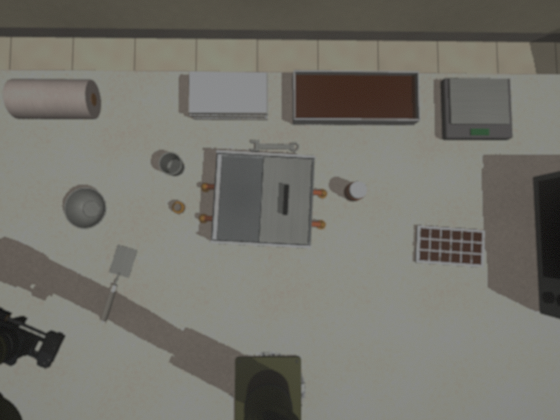

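View pics/side0.png

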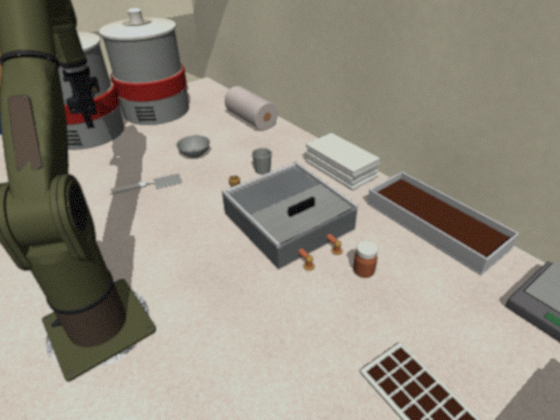

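The top view shows the box at columns 213–313, rows 150–245, with the bar at about (284,199). The jar is at (356,190), the cup at (172,163) and the union at (178,207). The side view agrees with this. Next I'll measure the box from depth and edges.

Run:
```python
from h import *
z=np.load('pics/top0.npz'); P=cloud('top',z['d']); p=z['p']
sub=np.zeros(P.shape[:2],bool); sub[140:255,205:320]=1
H=P[...,2]
print(np.percentile(H[260:300,300:400],[5,50,95]))
for lo,hi in ((.06,.105),(.088,.1),(.1,.125)):
    m=((H>lo)&(H<hi)&sub).astype(np.uint8)
    n,l,st,c=cv2.connectedComponentsWithStats(m)
    for i in range(1,n):
        if st[i,4]<15: continue
        uv=np.argwhere(l==i)[:,::-1].astype(np.float32)
        rc=cv2.minAreaRect(uv); hh=np.median(H[l==i])
        bx=ray('top',cv2.boxPoints(rc),hh)
        print(lo,st[i],rc,hh); print(bx.round(4).tolist(), P[l==i].mean(0).round(4))
im=cv2.resize(p[135:260,145:375],None,fx=3.4,fy=3.4,interpolation=cv2.INTER_CUBIC)
im=cv2.convertScaleAbs(im,alpha=1.6); cv2.imwrite('pics/topzoom.png',im[:,:,::-1])
s=np.load('pics/side0.npz')['p'][150:280,210:390]
cv2.imwrite('pics/sidezoom.png',cv2.convertScaleAbs(cv2.resize(s,None,fx=4.4,fy=4.4,interpolation=cv2.INTER_CUBIC),alpha=1.4)[:,:,::-1])
```

```text
[-0.00502704 -0.00072208  0.00381862]
0.06 [ 210  150  105   99 9094] ((262.4569396972656, 199.275390625), (100.34526824951172, 93.35604095458984), 3.1798300743103027) 0.08291474982924019
[[0.4566, 0.174, 0.0829], [0.7381, 0.1608, 0.0829], [0.7214, -0.1436, 0.0829], [0.4389, -0.1251, 0.0829]] [0.5876 0.0186 0.0833]
0.088 [212 150 103  90 628] ((262.9301452636719, 196.339111328125), (99.15637969970703, 89.1256332397461), 2.174743890762329) 0.09266027416634404
[[0.4689, 0.1671, 0.0927], [0.7359, 0.1592, 0.0927], [0.7248, -0.1395, 0.0927], [0.4567, -0.1266, 0.0927]] [0.6525 0.0903 0.0928]
0.088 [210 241 101   8 271] ((260.0035400390625, 244.4312286376953), (100.22808837890625, 2.72050142288208), 2.9609360694885254) 0.09291553682568732
[[0.4565, 0.1723, 0.0929], [0.4645, 0.172, 0.0929], [0.4482, -0.1245, 0.0929], [0.4401, -0.124, 0.0929]] [0.4523 0.0244 0.0929]
0.1 [282 185   7  31 147] ((285.0828857421875, 199.92539978027344), (4.8879714012146, 30.1162109375), 3.012787342071533) 0.1139496584429942
[[0.5389, -0.0401, 0.1139], [0.6276, -0.0451, 0.1139], [0.6268, -0.0595, 0.1139], [0.5381, -0.0544, 0.1139]] [ 0.5834 -0.0499  0.1137]
```

View pics/topzoom.png

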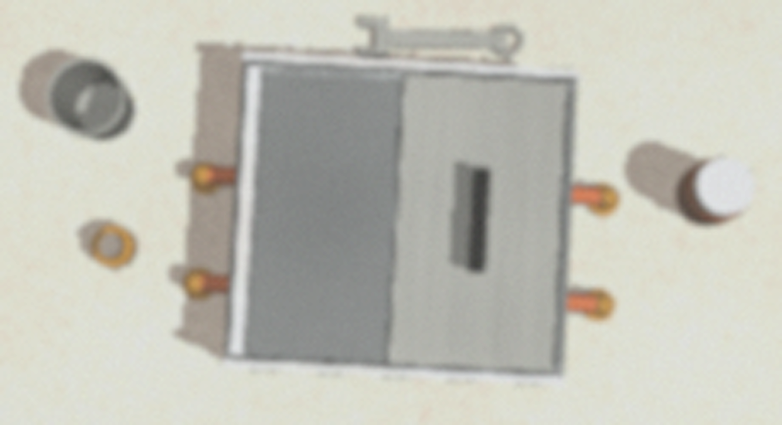

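View pics/sidezoom.png

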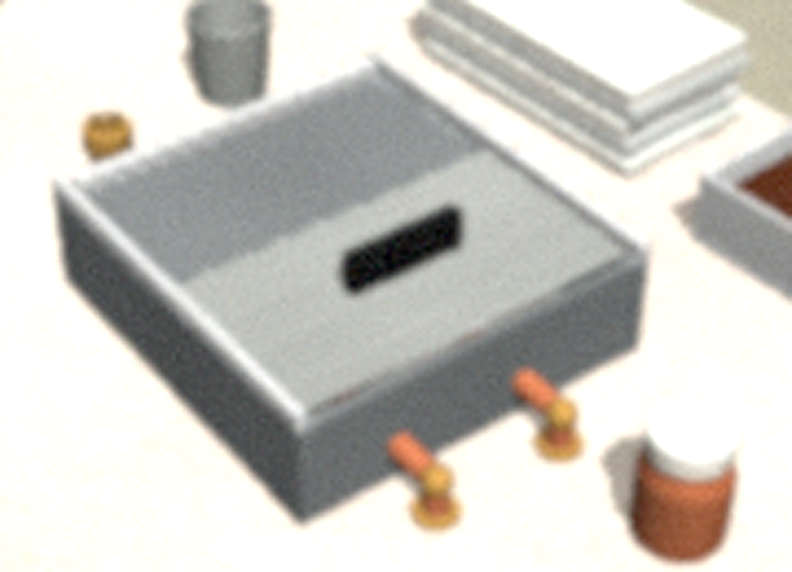

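Box yaw is about -0.056 rad, measured on both the guide strip and the bar, with its centre at about (0.588, 0.017). The bar is at box y ≈ -67 mm, inside the stated range, and its height of 0.114 is right. I'll move over now.

{"name": "arm_command", "arguments": {
  "plan": [
    [0.04,0,-0.026,0.032,0],
    [0.04,0,-0.026,0.032,0],
    [0.04,0,-0.026,0.032,0],
    [0.04,0,-0.026,0.032,0],
    [0.04,0,-0.026,0.032,0],
    [0.04,0,-0.026,0.032,0],
    [0.04,0,-0.026,0.032,0],
    [0.04,0,-0.026,0.032,0],
    [0.04,0,-0.026,0.032,0],
    [0.04,0,0,0,0]
  ],
  "force": 20
}}

```text
clock: 1.35
tool_pos: [0.4203, 0.2416, 0.2076]
eef_rot: [0.144, 0.692, -0.146, 0.692]
contact_force: [-0.7, -0.2, -0.8]
opening: 0.452
```

{"name": "arm_command", "arguments": {
  "plan": [
    [0.04,0,-0.026,0.032,0],
    [0.04,0,-0.026,0.032,0],
    [0.04,0,-0.026,0.032,0],
    [0.04,0,-0.026,0.032,0],
    [0.04,0,-0.026,0.032,0],
    [0.04,0,-0.026,0.032,0],
    [0.04,0,-0.026,0.032,0],
    [0.04,0,-0.026,0.032,0],
    [0.04,0,-0.026,0.032,0],
    [0.04,0,0,0,0]
  ]
}}

```text
clock: 2.6
tool_pos: [0.5922, -0.0862, 0.2074]
eef_rot: [0.144, 0.692, -0.145, 0.692]
contact_force: [-0.3, 0.5, -0.3]
opening: 0.454
```

{"name": "arm_command", "arguments": {
  "plan": [
    [0.04,0,0,0,0.174],
    [0.04,0,0,0,0.174],
    [0.04,0,0,0,0.174],
    [0.04,0,0,0,0.174],
    [0.04,0,0,0,0.174],
    [0.04,0,0,0,0.174],
    [0.04,0,0,0,0.174],
    [0.04,0,0,0,0]
  ]
}}

```text
clock: 3.6
tool_pos: [0.5909, -0.0807, 0.2077]
eef_rot: [0.512, 0.488, -0.512, 0.487]
contact_force: [-0.4, 1.2, -0.6]
opening: 0.454
```

```bash
cat >> h.py <<'E'
TH=-0.056; C=np.array([.5881,.0168]); XH=np.array([np.cos(TH),np.sin(TH)]); YH=np.array([-np.sin(TH),np.cos(TH)])
def tobox(p): d=np.asarray(p)[...,:2]-C; return np.stack([d@XH,d@YH],-1)
def st():
    s=r.get_state(); M=R.from_quat(s['eef_rot']).as_matrix()
    print('t',s['clock'],'box',tobox(s['tool_pos']).round(4),'z',s['tool_pos'][2].round(4),'yaw',np.arctan2(M[1,1],M[0,1]).round(4),'down',M[:,0].round(3),'F',s['contact_force'].round(1),'op',round(s['opening'],3),'q',s['q'].round(2)); return s
E
python3 - <<'E'
from h import *
st(); snap('top','top1'); snap('side','side1')
E
```

```text
t 3.6 box [ 0.0083 -0.0972] z 0.2077 yaw -0.0485 down [-0.001  0.001 -1.   ] F [-0.4  1.2 -0.6] op 0.454 q [ 0.01  0.65  0.08  1.66 -0.07  0.83  0.07]
```

View pics/side1.png

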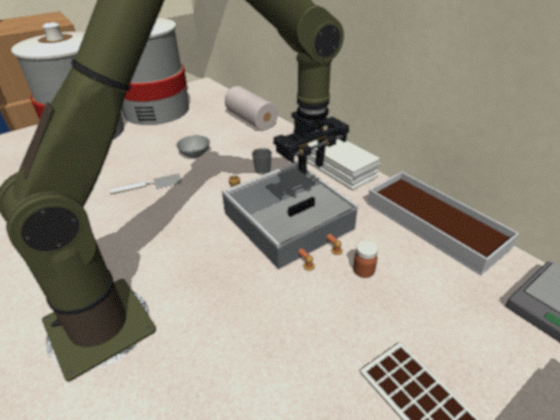

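View pics/top1.png

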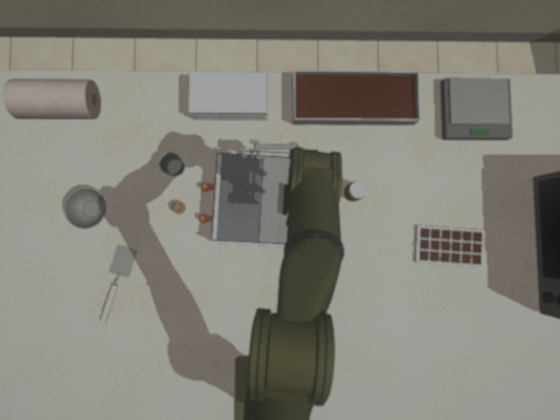

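The side view (pixel 312,150) shows the gripper upright above the box, jaws along box x, with the bar at (301,206). The top view is partly hidden by the arm. I'll check the bar and box position against the side depth.

Run:
```python
from h import *
d=np.load('pics/side0.npz'); P=cloud('side',d['d']); B=tobox(P); H=P[...,2]
gray=d['p'].sum(-1)
m=(H>.09)&(H<.125)&(abs(B[...,0])<.1)&(abs(B[...,1])<.12)
q=B[m]; print('bar all',m.sum(),np.percentile(q,[2,50,98],axis=0).round(4), H[m].max())
t=m&(H>.111); print('bar top',t.sum(),np.percentile(B[t],[5,50,95],axis=0).round(4))
f=m&(H<.108); print('bar -y face y',np.median(B[f][:,1]))
m=(H>.02)&(H<.07)&(abs(B[...,0])<.12)&(B[...,1]<-.12)&(B[...,1]>-.17); print('box -y wall',np.percentile(B[m][:,1],[5,50,95]))
m=(H>.02)&(H<.07)&(abs(B[...,1])<.12)&(B[...,0]<-.12)&(B[...,0]>-.16); print('box -x wall',np.percentile(B[m][:,0],[5,50,95]))
```

```text
bar all 268 [[-0.0465 -0.0778]
 [-0.0058 -0.0742]
 [ 0.0412 -0.0632]] 0.11688863622115975
bar top 110 [[-0.0435 -0.0768]
 [-0.0058 -0.071 ]
 [ 0.0374 -0.0634]]
bar -y face y -0.07502239308200051
box -y wall [-0.15792961 -0.15097046 -0.14898192]
box -x wall [-0.1427892  -0.14143461 -0.14015503]
```

{"name": "arm_command", "arguments": {
  "plan": [
    [0.04,0,-0.012,0.01,0.01],
    [0.04,0.03,0,0,0],
    [0.04,0.03,0,0,0],
    [0.04,0.03,0,0,0],
    [0.04,0.023,0,0,0],
    [0.04,0,0,0,0],
    [0.04,0,0,0,0]
  ]
}}

```text
clock: 4.58
tool_pos: [0.5789, -0.0931, 0.0959]
eef_rot: [0.516, 0.484, -0.515, 0.484]
contact_force: [-0.0, 0.1, 0.0]
opening: 0.456
```

Run:
```python
from h import *
p,_=snap('side','side2'); st()
cv2.imwrite('pics/side2z.png',cv2.convertScaleAbs(cv2.resize(p[100:290,200:400],None,fx=3,fy=3,interpolation=cv2.INTER_CUBIC),alpha=1.4)[:,:,::-1])
```

```text
t 4.625 box [-0.0027 -0.1101] z 0.0962 yaw -0.0632 down [ 0.002 -0.    -1.   ] F [-0.4 -0.9 -0.3] op 0.454 q [ 0.05  0.79  0.06  1.79 -0.08  0.56  0.09]
```

View pics/side2z.png

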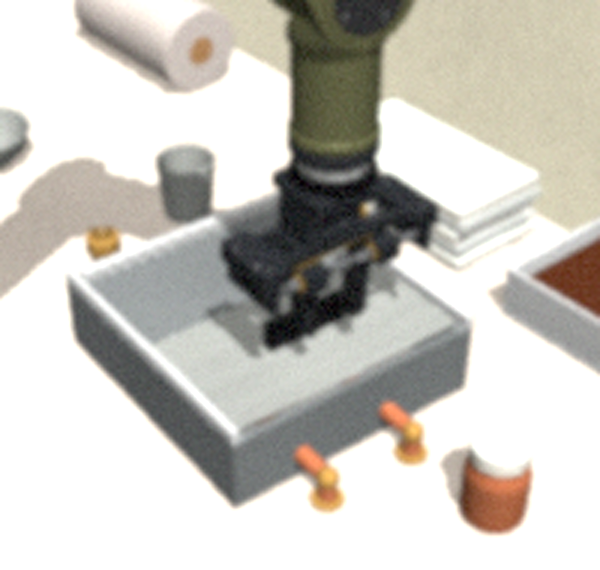

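The fingertips at zoom pixels (300,340) and (345,320) are down on the bar's -y side, just above the plate. I'll push along +y.

{"name": "arm_command", "arguments": {
  "plan": [
    [0.04,0,0,-0.01,0],
    [0.04,0,0,-0.008,0],
    [0.04,0,0,-0.008,0],
    [0.04,0,0,-0.012,0],
    [0.04,0,0,-0.014,0],
    [0.04,0,0,-0.014,0],
    [0.04,0,0,-0.014,0],
    [0.04,0,0,-0.014,0],
    [0.04,0,0,-0.014,0],
    [0.04,0,0,-0.014,0],
    [0.04,0,0,-0.01,0],
    [0.04,0,0,0,0]
  ]
}}

```text
clock: 6.12
tool_pos: [0.587, 0.0405, 0.095]
eef_rot: [0.515, 0.485, -0.515, 0.484]
contact_force: [-0.8, 0.1, 0.1]
opening: 0.452
```

Run:
```python
from h import *
p,_=snap('side','side3'); st()
cv2.imwrite('pics/side3z.png',cv2.convertScaleAbs(cv2.resize(p[100:290,200:400],None,fx=3,fy=3,interpolation=cv2.INTER_CUBIC),alpha=1.4)[:,:,::-1])
```

```text
t 6.175 box [-0.0024  0.0225] z 0.095 yaw -0.0626 down [ 0. -0. -1.] F [ 0.5 -0.2  0.3] op 0.455 q [-0.2   0.8   0.09  1.78 -0.12  0.57 -0.09]
```

View pics/side3z.png

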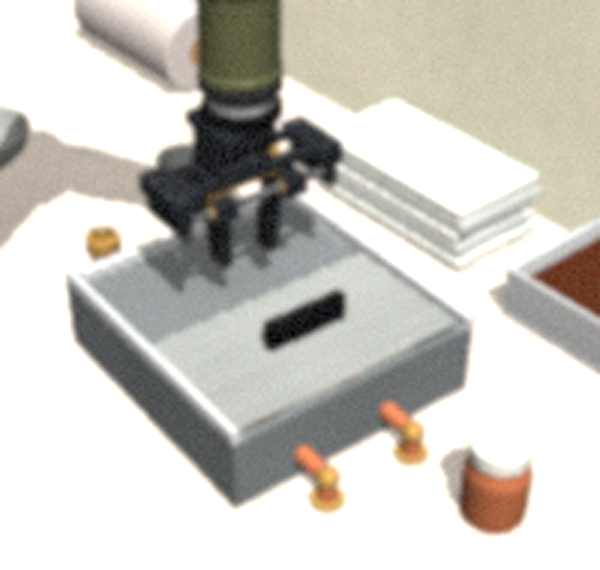

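The cover did not move and the fingers are on the far side of the bar, so I misread the previous picture. I'll check how the state and the cameras relate.

Run:
```python
from h import *
for f in ('side0','side2','side3'):
    d=np.load(f'pics/{f}.npz'); P=cloud('side',d['d']); B=tobox(P); H=P[...,2]
    m=(H>.09)&(H<.125)&(abs(B[...,0])<.1)&(abs(B[...,1])<.17)
    n,l,s,c=cv2.connectedComponentsWithStats(m.astype(np.uint8))
    print(f,[(s[i].tolist(),np.median(B[l==i],0).round(3),B[l==i].min(0).round(3),B[l==i].max(0).round(3)) for i in range(1,n) if s[i,4]>8])
print(proj('side',np.r_[C+.0225*YH-.0024*XH,.095]), proj('side',np.r_[C-.11*YH-.0024*XH,.095]),proj('side',np.r_[C-.067*YH-.0024*XH,.115]))
```

```text
side0 [([234, 165, 55, 24, 153], array([-0.004,  0.136]), array([-0.099,  0.126]), array([0.1  , 0.144])), ([287, 196, 28, 20, 268], array([-0.006, -0.074]), array([-0.048, -0.079]), array([ 0.043, -0.062]))]
side2 [([235, 165, 54, 24, 153], array([-0.007,  0.135]), array([-0.099,  0.127]), array([0.098, 0.144])), ([305, 196, 10, 12, 78], array([ 0.023, -0.074]), array([ 0.008, -0.08 ]), array([ 0.042, -0.062])), ([287, 203, 13, 13, 103], array([-0.035, -0.073]), array([-0.048, -0.078]), array([-0.013, -0.062]))]
side3 [([279, 166, 8, 5, 12], array([0.073, 0.134]), array([0.063, 0.13 ]), array([0.093, 0.138])), ([264, 173, 4, 4, 9], array([0.013, 0.133]), array([0.004, 0.131]), array([0.022, 0.14 ])), ([235, 177, 24, 11, 68], array([-0.059,  0.135]), array([-0.097,  0.127]), array([-0.017,  0.144])), ([287, 196, 28, 20, 267], array([-0.005, -0.074]), array([-0.047, -0.079]), array([ 0.044, -0.061]))]
[[281.97244538 192.13472394]] [[309.43883011 214.82564258]] [[300.1423262  201.48368195]]
```

Run:
```python
from h import *
ims=[np.load(f'pics/{f}.npz')['p'][165:255,240:370] for f in('side0','side2','side3')]
o=[]
for i,f in zip(ims,('side0','side2','side3')):
    o.append(cv2.convertScaleAbs(cv2.resize(i,None,fx=3,fy=3,interpolation=cv2.INTER_NEAREST),alpha=2.2))
o=np.vstack([np.hstack(o[:2]),np.hstack([o[2],o[2]*0])])
cv2.imwrite('pics/cmp.png',o[:,:,::-1])
```

```text
(no output)
```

View pics/cmp.png

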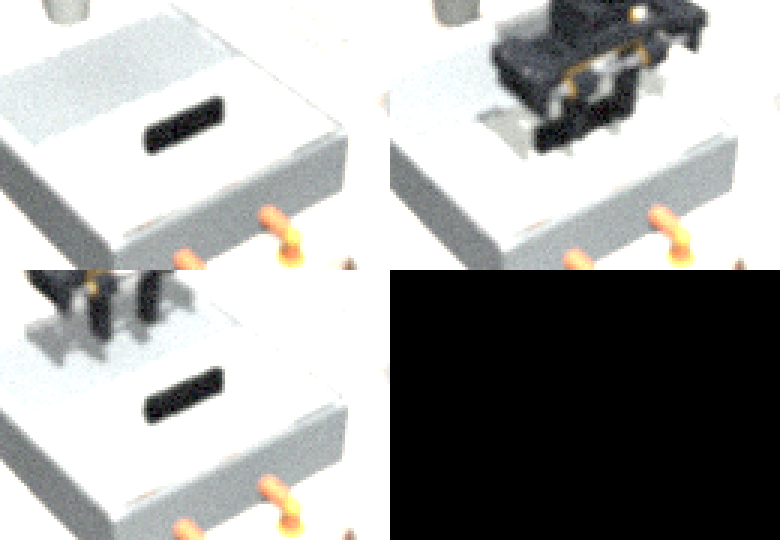

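Run:
```python
from h import *
for f,b in (('side2',(-.17,0)),('side3',(-.03,.08))):
    d=np.load(f'pics/{f}.npz'); P=cloud('side',d['d']); B=tobox(P); H=P[...,2]
    for lo in np.arange(.105,.16,.01):
        m=(H>lo)&(H<lo+.01)&(abs(B[...,0])<.07)&(B[...,1]>b[0])&(B[...,1]<b[1])
        q=B[m]
        if len(q): print(f,round(lo,3),m.sum(),'x',np.percentile(q[:,0],[5,50,95]).round(3),'y',np.percentile(q[:,1],[5,50,95]).round(3))
```

```text
side2 0.105 89 x [-0.045 -0.022  0.035] y [-0.076 -0.072 -0.063]
side2 0.115 14 x [-0.046 -0.022  0.033] y [-0.116 -0.071 -0.066]
side2 0.125 30 x [-0.039  0.015  0.024] y [-0.121 -0.117 -0.102]
side2 0.135 48 x [-0.04  -0.007  0.026] y [-0.121 -0.117 -0.104]
side2 0.145 51 x [-0.041  0.015  0.025] y [-0.121 -0.116 -0.102]
side2 0.155 52 x [-0.042 -0.028  0.027] y [-0.12  -0.117 -0.102]
side3 0.115 1 x [0.017 0.017 0.017] y [0.029 0.029 0.029]
side3 0.125 34 x [-0.038  0.015  0.026] y [0.014 0.018 0.031]
side3 0.135 45 x [-0.04   0.013  0.027] y [0.014 0.017 0.032]
side3 0.145 48 x [-0.041  0.016  0.027] y [0.013 0.018 0.032]
side3 0.155 43 x [-0.041 -0.026  0.026] y [0.014 0.018 0.032]
```

When open to 40 mm, the fingertips sit about 28 mm above the TCP (z ≈ 0.123), so they passed over the bar untouched. I'll raise a little, shut the fingers and measure where the tips really are.

{"name": "arm_command", "arguments": {
  "plan": [
    [0.0,-0.03,0,0,0],
    [0.0,0,0,0,0],
    [0.0,0,0,0,0],
    [0.0,0,0,0,0],
    [0.0,0,0,0,0],
    [0.0,0,0,0,0]
  ],
  "force": 20
}}

```text
clock: 6.92
tool_pos: [0.5868, 0.0392, 0.1246]
eef_rot: [-0.515, -0.484, 0.516, -0.484]
contact_force: [0.0, 1.1, -0.0]
opening: 0.007
```

Run:
```python
from h import *
p,dd=snap('side','side4'); st()
cv2.imwrite('pics/side4z.png',cv2.convertScaleAbs(cv2.resize(p[100:290,200:400],None,fx=3,fy=3,interpolation=cv2.INTER_CUBIC),alpha=1.4)[:,:,::-1])
for f,b in (('side4',(-.03,.08)),):
    d=np.load(f'pics/{f}.npz'); P=cloud('side',d['d']); B=tobox(P); H=P[...,2]
    for lo in np.arange(.09,.21,.01):
        m=(H>lo)&(H<lo+.01)&(abs(B[...,0])<.07)&(B[...,1]>b[0])&(B[...,1]<b[1])
        q=B[m]
        if len(q): print(f,round(lo,3),m.sum(),'x',np.percentile(q[:,0],[5,50,95]).round(3),'y',np.percentile(q[:,1],[5,50,95]).round(3))
```

```text
t 6.975 box [-0.0025  0.0224] z 0.1247 yaw -0.0629 down [-0.001  0.    -1.   ] F [0.2 0.5 0.7] op 0.004 q [-0.2   0.75  0.1   1.77 -0.12  0.63 -0.1 ]
side4 0.15 14 x [-0.017 -0.006  0.002] y [0.012 0.015 0.019]
side4 0.16 32 x [-0.02  -0.01   0.006] y [0.012 0.015 0.029]
side4 0.17 35 x [-0.021 -0.01   0.006] y [0.012 0.015 0.026]
side4 0.18 40 x [-0.021 -0.01   0.008] y [0.012 0.015 0.029]
side4 0.19 44 x [-0.023 -0.011  0.01 ] y [0.012 0.015 0.029]
side4 0.2 23 x [-0.022 -0.004  0.011] y [0.012 0.014 0.026]
```

View pics/side4z.png

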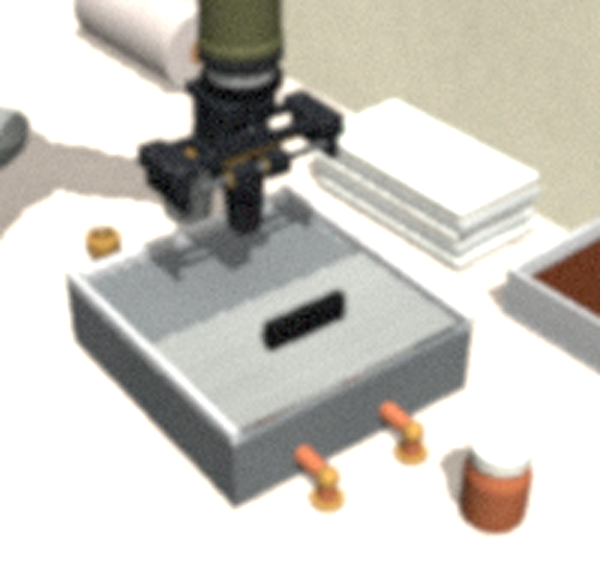

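Run:
```python
from h import *
d=np.load('pics/side4.npz'); P=cloud('side',d['d']); B=tobox(P); H=P[...,2]
m=(H>.13)&(H<.21)&(abs(B[...,0])<.04)&(B[...,1]>-.03)&(B[...,1]<.06)
for u in range(274,288):
    c=np.where(m[:,u])[0]
    if len(c): v=c.max(); print(u,v,H[v,u].round(4),B[v,u].round(4), H[v+1:v+4,u].round(3))
for z in (.1247,.14,.145,.15,.155): print(z,proj('side',np.r_[C+.014*YH-.0065*XH,z]).round(1))
```

```text
274 168 0.1814 [-0.0206  0.0331] [0.001 0.093 0.093]
275 174 0.163 [-0.0204  0.0294] [0.078 0.078 0.08 ]
276 175 0.1619 [-0.0201  0.0247] [0.079 0.081 0.082]
277 176 0.1599 [-0.0191  0.0213] [0.078 0.077 0.08 ]
278 176 0.1626 [-0.019   0.0162] [0.081 0.079 0.08 ]
279 177 0.1578 [-0.0157  0.0162] [0.08  0.08  0.076]
280 178 0.1564 [-0.0151  0.0121] [0.08  0.079 0.077]
281 177 0.156 [-0.0096  0.0151] [0.078 0.079 0.078]
282 177 0.1541 [-0.0057  0.0157] [0.077 0.076 0.08 ]
283 176 0.1577 [-0.0035  0.0137] [0.078 0.079 0.082]
284 176 0.1554 [0.0007 0.0148] [0.08  0.077 0.08 ]
285 176 0.1571 [0.0016 0.0111] [0.081 0.079 0.08 ]
286 174 0.1618 [0.0059 0.012 ] [0.078 0.078 0.079]
287 167 0.1819 [0.0116 0.0147] [0.088 0.083 0.078]
0.1247 [[282.3 185.8]]
0.14 [[282.2 181.4]]
0.145 [[282.2 180. ]]
0.15 [[282.1 178.5]]
0.155 [[282.1 177.1]]
```

The shut tips show at z ≈ 0.153 while the state says 0.125. Both cameras agree on the known heights (table 0, rim 80, bar 115 mm), so the real fingertips are about 28 mm short of the reported TCP. I'll allow for that: go back behind the bar, lower 57 mm and check.

{"name": "arm_command", "arguments": {
  "plan": [
    [0.04,0,0,0.033,0],
    [0.04,0,0,0.033,0],
    [0.04,0,0,0.033,0],
    [0.04,0,0,0.033,-0.006],
    [0.04,0,0,0,0],
    [0.04,0.02,0,0,0],
    [0.04,0.02,0,0,0],
    [0.04,0.017,0,0,0],
    [0.04,0,0,0,0],
    [0.04,0,0,0,0]
  ]
}}

```text
clock: 8.22
tool_pos: [0.5792, -0.0921, 0.0684]
eef_rot: [0.514, 0.485, -0.514, 0.486]
contact_force: [0.1, -1.1, 0.8]
opening: 0.457
```

Run:
```python
from h import *
p,dd=snap('side','side5'); st()
cv2.imwrite('pics/side5z.png',cv2.convertScaleAbs(cv2.resize(p[100:290,200:400],None,fx=3,fy=3,interpolation=cv2.INTER_CUBIC),alpha=1.6)[:,:,::-1])
```

```text
t 8.275 box [-0.0027 -0.1094] z 0.0686 yaw -0.0568 down [ 0.001 -0.    -1.   ] F [-0.2  0.5  0.3] op 0.455 q [ 0.05  0.83  0.06  1.8  -0.09  0.51  0.1 ]
```

View pics/side5z.png

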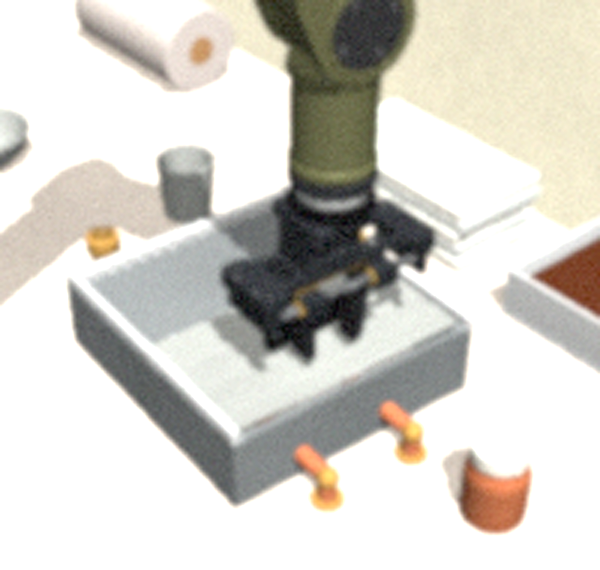

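The fingertips at zoom (303,357) and (350,337) are now clearly in front of the bar's -y face. I'll push +y in the same steps.

{"name": "arm_command", "arguments": {
  "plan": [
    [0.04,0,0,-0.01,0],
    [0.04,0,0,-0.008,0],
    [0.04,0,0,-0.008,0],
    [0.04,0,0,-0.012,0],
    [0.04,0,0,-0.014,0],
    [0.04,0,0,-0.014,0],
    [0.04,0,0,-0.014,0],
    [0.04,0,0,-0.014,0],
    [0.04,0,0,-0.014,0],
    [0.04,0,0,-0.014,0],
    [0.04,0,0,-0.01,0],
    [0.04,0,0,0,0]
  ]
}}

```text
clock: 9.78
tool_pos: [0.586, 0.0418, 0.0677]
eef_rot: [0.514, 0.487, -0.513, 0.486]
contact_force: [0.2, -0.3, 0.6]
opening: 0.457
```

Run:
```python
from h import *
p,dd=snap('side','side6'); st()
cv2.imwrite('pics/side6z.png',cv2.convertScaleAbs(cv2.resize(p[100:290,200:400],None,fx=3,fy=3,interpolation=cv2.INTER_CUBIC),alpha=1.6)[:,:,::-1])
```

```text
t 9.825 box [-0.0036  0.0241] z 0.0677 yaw -0.0554 down [-0.001  0.002 -1.   ] F [ 0.7  0.6 -0.4] op 0.456 q [-0.2   0.84  0.09  1.8  -0.14  0.51 -0.07]
```

View pics/side6z.png

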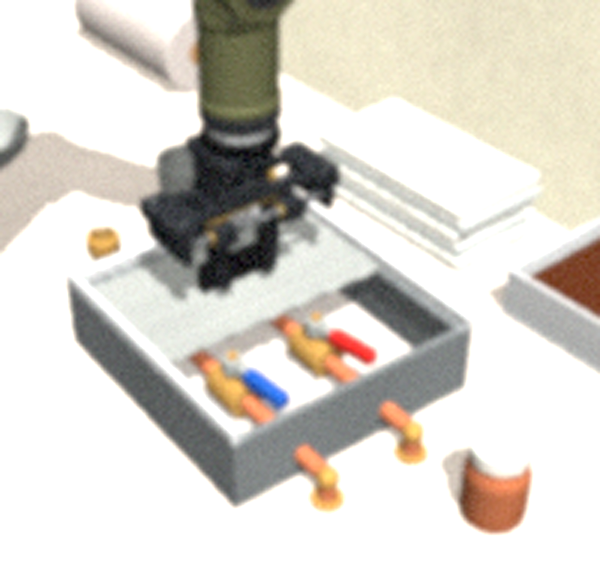

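The cover has slid and the well is open. Red is at zoom (350,345), the box +x side, and blue at (262,385). I'll push the last ~18 mm gently to the stop.

{"name": "arm_command", "arguments": {
  "plan": [
    [0.04,0,0,-0.004,0],
    [0.04,0,0,-0.004,0],
    [0.04,0,0,-0.004,0],
    [0.04,0,0,-0.003,0],
    [0.04,0,0,-0.001,0],
    [0.04,0,0,0,0]
  ]
}}

```text
clock: 10.58
tool_pos: [0.5871, 0.0557, 0.068]
eef_rot: [0.514, 0.486, -0.514, 0.485]
contact_force: [0.2, -0.3, -0.4]
opening: 0.453
```

{"name": "arm_command", "arguments": {
  "plan": [
    [0.04,0,0,-0.002,0],
    [0.04,0,0,0,0]
  ]
}}

```text
clock: 10.82
tool_pos: [0.5874, 0.0566, 0.0681]
eef_rot: [-0.514, -0.485, 0.514, -0.486]
contact_force: [0.2, -3.3, -0.3]
opening: 0.451
```

{"name": "arm_command", "arguments": {
  "plan": [
    [0.04,0,0,-0.002,0],
    [0.04,0,0,0,0]
  ]
}}

```text
clock: 11.08
tool_pos: [0.5874, 0.0565, 0.0681]
eef_rot: [-0.514, -0.484, 0.515, -0.486]
contact_force: [0.6, -6.4, 0.1]
opening: 0.451
```

{"name": "arm_command", "arguments": {
  "plan": [
    [0.04,0,0,-0.003,0],
    [0.04,0,0,-0.003,0],
    [0.04,0,0,0,0],
    [0.04,0,0,0,0]
  ]
}}

```text
clock: 11.58
tool_pos: [0.5873, 0.0564, 0.0682]
eef_rot: [-0.512, -0.482, 0.518, -0.487]
contact_force: [-0.1, -15.3, 1.2]
opening: 0.453
```

Run:
```python
from h import *
p,dd=snap('side','side7'); st()
cv2.imwrite('pics/side7z.png',cv2.convertScaleAbs(cv2.resize(p[100:290,200:400],None,fx=3,fy=3,interpolation=cv2.INTER_CUBIC),alpha=1.4)[:,:,::-1])
```

```text
t 11.625 box [-0.003   0.0395] z 0.0682 yaw -0.0615 down [-0.001 -0.01  -1.   ] F [ -0.9 -15.8   1.3] op 0.45 q [-0.24  0.84  0.11  1.79 -0.14  0.52 -0.11]
```

View pics/side7z.png

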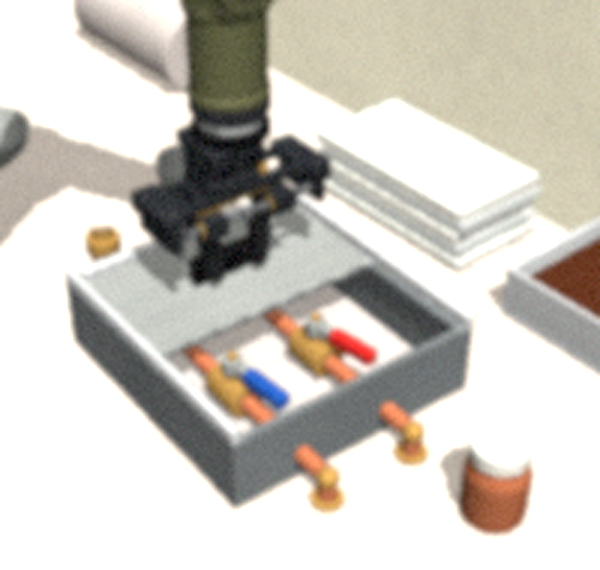

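It did not move under 15 N, so the cover is at its stop. I'll back off, raise, shut the fingers and measure the handles.

{"name": "arm_command", "arguments": {
  "plan": [
    [0.04,0,0,0.012,0],
    [0.04,0,0,0.012,0],
    [0.04,0,0,0.012,0],
    [0.0,-0.03,0,0,0],
    [0.0,-0.03,0,0,0],
    [0.0,-0.03,0,0,0],
    [0.0,0,0,0,0],
    [0.0,0,0,0,0]
  ]
}}

```text
clock: 12.62
tool_pos: [0.5851, 0.0295, 0.1574]
eef_rot: [-0.514, -0.486, 0.514, -0.485]
contact_force: [-0.3, 0.6, -1.0]
opening: 0.004
```

Run:
```python
from h import *
p,dd=snap('side','side8'); st(); pt,dt=snap('top','top8')
cv2.imwrite('pics/side8z.png',cv2.convertScaleAbs(cv2.resize(p[100:290,200:400],None,fx=3,fy=3,interpolation=cv2.INTER_CUBIC),alpha=1.3)[:,:,::-1])
cv2.imwrite('pics/top8z.png',cv2.convertScaleAbs(cv2.resize(pt[140:260,200:380],None,fx=4,fy=4,interpolation=cv2.INTER_CUBIC),alpha=1.5)[:,:,::-1])
for n,pp,d in (('side',p,dd),('top',pt,dt)):
    hsv=cv2.cvtColor(pp,cv2.COLOR_RGB2HSV); P=cloud(n,d); B=tobox(P)
    for c,m in (('red',((hsv[...,0]<4)|(hsv[...,0]>174))&(hsv[...,1]>170)&(hsv[...,2]>60)),('blue',(hsv[...,0]>100)&(hsv[...,0]<130)&(hsv[...,1]>140)&(hsv[...,2]>50))):
        m=m&(abs(B[...,0])<.14)&(abs(B[...,1])<.15)&(P[...,2]>.03)
        if m.sum()<10: print(n,c,m.sum()); continue
        uv=np.argwhere(m)[:,::-1].astype(np.float32)
        rc=cv2.minAreaRect(uv); bx=tobox(ray(n,cv2.boxPoints(rc),.064))
        q=tobox(ray(n,uv,.064)); mu=q.mean(0); w,V=np.linalg.eigh(np.cov((q-mu).T)); ax=V[:,1]*(-1 if V[1,1]>0 else 1)
        print(n,c,m.sum(),'z',np.percentile(P[m][:,2],[10,50,95]).round(3),'mean',mu.round(4),'ang',np.arctan2(ax[0],-ax[1]).round(3),'ext',((q-mu)@ax).min().round(4),((q-mu)@ax).max().round(4),'hmean xy',B[m].mean(0).round(4))
# cover bar
P=cloud('side',dd);B=tobox(P);m=(P[...,2]>.1)&(P[...,2]<.118)&(abs(B[...,0])<.07)&(B[...,1]>.03)&(B[...,1]<.09); print('bar',m.sum(),np.percentile(B[m],[2,50,98],axis=0))
```

```text
t 12.675 box [-0.004   0.0125] z 0.157 yaw -0.0567 down [-0.002  0.    -1.   ] F [-0.3 -1.2  0.6] op 0.005 q [-0.2   0.7   0.12  1.75 -0.12  0.7  -0.07]
side red 56 z [0.06  0.065 0.068] mean [ 0.0377 -0.0927] ang 0.187 ext -0.0233 0.0257 hmean xy [ 0.0372 -0.0933]
side blue 64 z [0.062 0.066 0.068] mean [-0.0649 -0.0943] ang 0.063 ext -0.0254 0.0248 hmean xy [-0.0657 -0.0954]
top red 40 z [0.065 0.067 0.072] mean [ 0.0436 -0.089 ] ang 0.207 ext -0.0226 0.0209 hmean xy [ 0.0432 -0.0888]
top blue 32 z [0.065 0.068 0.073] mean [-0.0585 -0.0909] ang 0.097 ext -0.0222 0.0207 hmean xy [-0.0587 -0.0907]
bar 169 [[-0.0462375   0.04915268]
 [-0.00588917  0.0532199 ]
 [ 0.04022092  0.06459853]]
```

View pics/side8z.png

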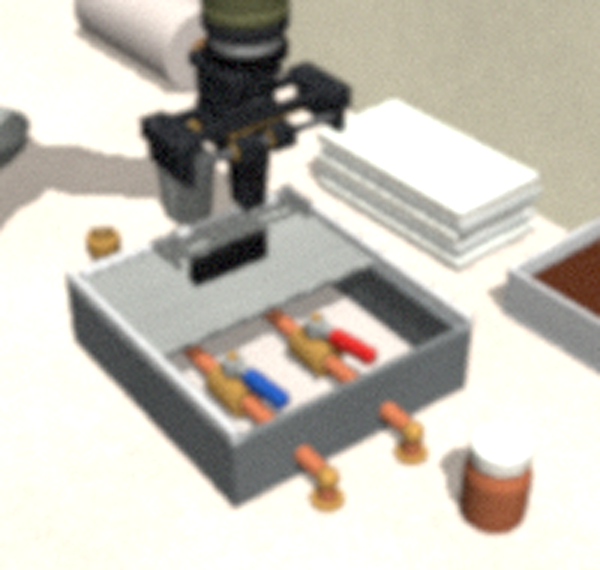

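View pics/top8z.png

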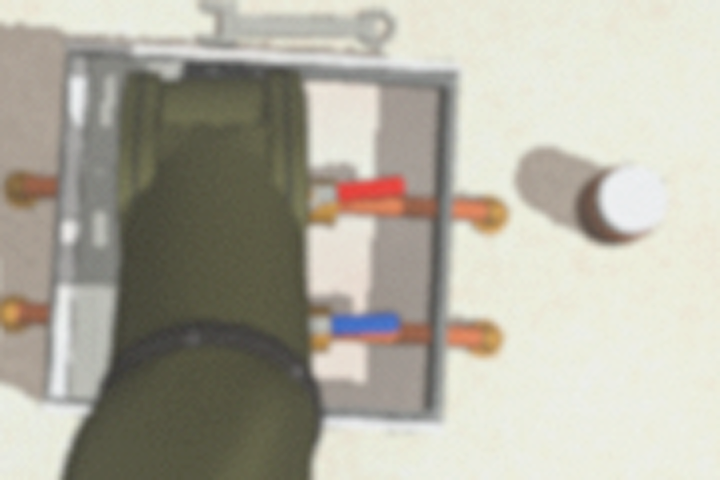

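Red (top-view zoom 370,190) stands at about 0.2 rad with its pivot at box (35,-40), and its grip centre agrees with the geometry. Blue (365,325) is at about 0.08. The cover's bar has shifted about 126 mm, to +59. Before lowering into the well I need the clearance between the gripper body's underside and the tips.

Run:
```python
from h import *
for f,t in (('side8',(-.004,.0125,.157)),('side4',(-.0025,.0224,.1247)),('side1',(.0083,-.0972,.2077))):
    d=np.load(f'pics/{f}.npz')['d']; P=cloud('side',d); B=tobox(P)
    H=P[...,2]-t[2]; X=B[...,0]-t[0]; Y=B[...,1]-t[1]
    m=(abs(X)<.13)&(abs(Y)<.06)&(H>.005)&(H<.2)
    print(f)
    for lo in np.arange(.02,.14,.01):
        k=m&(H>lo)&(H<lo+.01)
        if k.sum()>3: print(' ',round(lo,3),k.sum(),'x',np.percentile(X[k],[1,50,99]).round(3),'y',np.percentile(Y[k],[1,50,99]).round(3))
```

```text
side8
  0.03 29 x [-0.016 -0.004  0.012] y [-0.01  -0.008  0.011]
  0.04 35 x [-0.018 -0.008  0.011] y [-0.012 -0.007  0.01 ]
  0.05 40 x [-0.019 -0.005  0.011] y [-0.011 -0.007  0.009]
  0.06 43 x [-0.021 -0.01   0.013] y [-0.011 -0.007  0.008]
  0.07 48 x [-0.021 -0.005  0.015] y [-0.013 -0.007  0.011]
  0.08 13 x [-0.028  0.009  0.017] y [-0.011 -0.008 -0.004]
  0.09 64 x [-0.089 -0.03   0.082] y [-0.035 -0.012  0.032]
  0.1 192 x [-0.088 -0.021  0.081] y [-0.035 -0.026  0.032]
  0.11 251 x [-0.093 -0.011  0.08 ] y [-0.036 -0.024  0.026]
  0.12 161 x [-0.096 -0.028  0.089] y [-0.036 -0.02   0.031]
  0.13 602 x [-0.096 -0.036  0.09 ] y [-0.034 -0.013  0.033]
side4
  0.03 28 x [-0.018 -0.005  0.009] y [-0.011 -0.007  0.006]
  0.04 33 x [-0.018 -0.007  0.009] y [-0.011 -0.007  0.008]
  0.05 35 x [-0.019 -0.009  0.013] y [-0.011 -0.007  0.009]
  0.06 45 x [-0.02  -0.006  0.014] y [-0.012 -0.007  0.009]
  0.07 41 x [-0.02  -0.01   0.014] y [-0.011 -0.008  0.009]
  0.08 9 x [-0.019  0.007  0.013] y [-0.012 -0.009 -0.004]
  0.09 61 x [-0.089 -0.029  0.08 ] y [-0.034 -0.015  0.029]
  0.1 
[... 205 characters left out ...]
0.09 ] y [-0.035 -0.011  0.032]
side1
  0.03 49 x [-0.037  0.017  0.031] y [-0.011 -0.006  0.013]
  0.04 59 x [-0.038 -0.022  0.032] y [-0.012 -0.006  0.009]
  0.05 64 x [-0.038  0.017  0.032] y [-0.011 -0.007  0.01 ]
  0.06 62 x [-0.04  -0.023  0.033] y [-0.012 -0.007  0.009]
  0.07 71 x [-0.04   0.018  0.034] y [-0.011 -0.005  0.009]
  0.08 27 x [-0.048  0.026  0.035] y [-0.01  -0.007  0.009]
  0.09 88 x [-0.089 -0.011  0.079] y [-0.035 -0.012  0.032]
  0.1 242 x [-0.089 -0.03   0.08 ] y [-0.035 -0.025  0.032]
  0.11 308 x [-0.093 -0.003  0.083] y [-0.036 -0.024  0.031]
  0.12 188 x [-0.096 -0.035  0.088] y [-0.036 -0.021  0.027]
  0.13 693 x [-0.096 -0.042  0.09 ] y [-0.035 -0.013  0.032]
```

The body's underside is about 64 mm above the real tips, as specified, so the whole tool is simply 28 mm higher than reported. With the tips at z ≈ 55 the body is at about 118, clear of the 93 mm guides. Next I move over the gap between the handles and lower to just above handle height.

{"name": "arm_command", "arguments": {
  "plan": [
    [0,0,0.003,0.037,0],
    [0,0,0.003,0.037,0],
    [0,0,0.003,0.036,0],
    [0,0,0,0,0],
    [0,0.025,0,0,0],
    [0,0.025,0,0,0],
    [0,0.025,0,0,0],
    [0,0.025,0,0,0],
    [0,0,0,0,0],
    [0,0,0,0,0]
  ]
}}

```text
clock: 13.98
tool_pos: [0.5887, -0.0801, 0.0584]
eef_rot: [0.514, 0.486, -0.514, 0.486]
contact_force: [0.1, -0.2, -0.2]
opening: -0.001
```

Run:
```python
from h import *
p,dd=snap('side','side9'); st()
cv2.imwrite('pics/side9z.png',cv2.convertScaleAbs(cv2.resize(p[140:270,250:380],None,fx=4.5,fy=4.5,interpolation=cv2.INTER_CUBIC),alpha=1.3)[:,:,::-1])
```

```text
t 14.025 box [ 0.0064 -0.097 ] z 0.0588 yaw -0.0563 down [ 0.001  0.    -1.   ] F [ 0.5  0.1 -0.2] op 0.005 q [ 0.02  0.86  0.07  1.78 -0.11  0.5   0.1 ]
```

View pics/side9z.png

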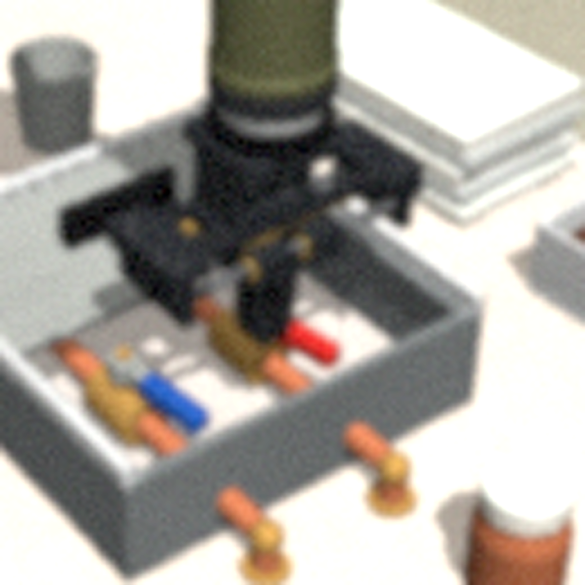

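The fingertip at zoom (262,335) is above the gap on red's -x side, with blue well away to the left. I'll lower it into the well with a bit more margin.

{"name": "arm_command", "arguments": {
  "plan": [
    [0,0,-0.006,0,0],
    [0,0.008,0,0,0],
    [0,0.008,0,0,0],
    [0,0.008,0,0,0],
    [0,0.007,0,0,0],
    [0,0,0,0,0],
    [0,0,0,0,0]
  ]
}}

```text
clock: 14.9
tool_pos: [0.5825, -0.0807, 0.027]
eef_rot: [0.514, 0.486, -0.514, 0.486]
contact_force: [-0.1, 0.0, 0.1]
opening: 0.011
```

Run:
```python
from h import *
p,dd=snap('side','side10'); st()
cv2.imwrite('pics/side10z.png',cv2.convertScaleAbs(cv2.resize(p[140:270,250:380],None,fx=4.5,fy=4.5,interpolation=cv2.INTER_CUBIC),alpha=1.3)[:,:,::-1])
```

```text
t 14.95 box [-0.     -0.0977] z 0.0272 yaw -0.0571 down [ 0. -0. -1.] F [-0.3  0.2 -0.3] op 0.001 q [ 0.02  0.9   0.06  1.81 -0.11  0.43  0.11]
```

View pics/side10z.png

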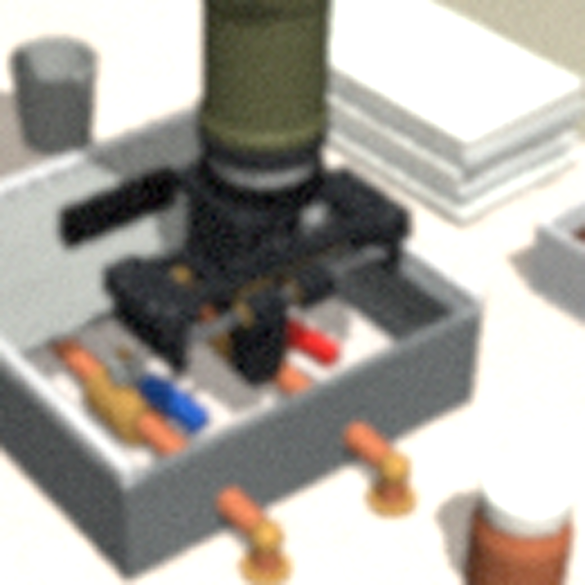

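The finger stands in the well at zoom (258,375), between blue and red, touching nothing (force ≈ 0). I'll start the arc push.

{"name": "arm_command", "arguments": {
  "plan": [
    [0,0,0.011,0.003,0],
    [0,0,0.011,0.003,0],
    [0,0,0.008,-0.001,0],
    [0,0,0.008,-0.001,0],
    [0,0,0.006,-0.002,0],
    [0,0,0.006,-0.004,0],
    [0,0,0.006,-0.005,0],
    [0,0,0.006,-0.005,0],
    [0,0,0,0,0]
  ]
}}

```text
clock: 16.08
tool_pos: [0.6464, -0.0709, 0.0271]
eef_rot: [0.515, 0.486, -0.513, 0.486]
contact_force: [-0.9, -1.6, 0.0]
opening: 0.004
```

Run:
```python
from h import *
p,dd=snap('side','side11'); st()
cv2.imwrite('pics/side11z.png',cv2.convertScaleAbs(cv2.resize(p[140:270,250:380],None,fx=4.5,fy=4.5,interpolation=cv2.INTER_CUBIC),alpha=1.3)[:,:,::-1])
```

```text
t 16.125 box [ 0.0629 -0.0844] z 0.0271 yaw -0.056 down [ 0.002  0.001 -1.   ] F [ 0.7 -0.1  0. ] op 0.005 q [-0.    0.96  0.08  1.61 -0.12  0.57  0.08]
```

View pics/side11z.png

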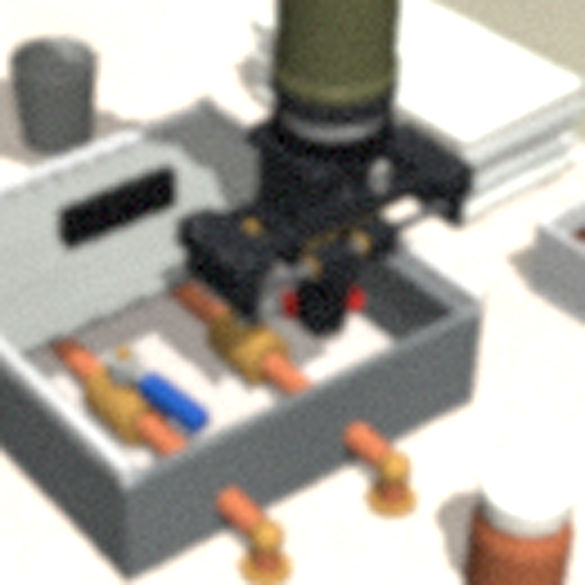

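The handle is turning: red shows on both sides of the finger at zoom (290,300) and (355,300), and blue has not moved. I'll finish the arc.

{"name": "arm_command", "arguments": {
  "plan": [
    [0,0,0.004,-0.006,0],
    [0,0,0.003,-0.006,0],
    [0,0,0.003,-0.006,0],
    [0,0,0.001,-0.005,0],
    [0,0,0,-0.004,0],
    [0,0,0,-0.002,0],
    [0,0,0,0,0]
  ]
}}

```text
clock: 17.0
tool_pos: [0.658, -0.0477, 0.0271]
eef_rot: [-0.514, -0.484, 0.515, -0.487]
contact_force: [-0.1, -8.0, -0.9]
opening: 0.004
```

{"name": "arm_command", "arguments": {
  "plan": [
    [0,0,0,-0.003,0],
    [0,0,0,0,0]
  ]
}}

```text
clock: 17.25
tool_pos: [0.6579, -0.0477, 0.0272]
eef_rot: [-0.513, -0.482, 0.517, -0.487]
contact_force: [0.2, -11.4, -0.6]
opening: 0.002
```

{"name": "arm_command", "arguments": {
  "plan": [
    [0,0,0,-0.003,0],
    [0,0,0,0,0]
  ]
}}

```text
clock: 17.5
tool_pos: [0.6579, -0.0478, 0.0272]
eef_rot: [-0.513, -0.481, 0.518, -0.488]
contact_force: [0.0, -16.2, -1.3]
opening: 0.004
```

At the end stop: no motion from 8 to 16 N, and the finger y of -60.5 mm matches the geometry for 1.57 rad. I'll back off straight in -y, then raise clear and move away for the check.

{"name": "arm_command", "arguments": {
  "plan": [
    [0,0,0,0.012,0],
    [0,0,0,0.012,0],
    [0,0,0,0.008,0],
    [0,0,0,0,0],
    [0,-0.03,0,0,0],
    [0,-0.04,0,0,0],
    [0,-0.05,0,0,0],
    [0,-0.05,0,0,0],
    [0,0,0,0,0]
  ]
}}

```text
clock: 18.62
tool_pos: [0.6594, -0.0691, 0.2017]
eef_rot: [0.516, 0.484, -0.511, 0.488]
contact_force: [-0.7, -1.0, -0.2]
opening: 0.004
```

{"name": "arm_command", "arguments": {
  "plan": [
    [0,0,-0.02,-0.05,0],
    [0,0,-0.02,-0.05,0],
    [0,0,-0.02,-0.05,0],
    [0,0,-0.02,-0.05,0],
    [0,0,-0.02,-0.05,0],
    [0,0,-0.02,-0.05,0],
    [0,0,-0.02,-0.05,0],
    [0,0,-0.02,-0.05,0],
    [0,0,0,0,0],
    [0,0,0,0,0]
  ]
}}

```text
clock: 19.88
tool_pos: [0.5185, 0.3381, 0.196]
eef_rot: [-0.513, -0.486, 0.515, -0.486]
contact_force: [1.0, -0.9, -0.4]
opening: 0.004
```

Run:
```python
from h import *
p,dd=snap('side','side12'); st(); pt,dt=snap('top','top12')
cv2.imwrite('pics/top12z.png',cv2.convertScaleAbs(cv2.resize(pt[130:260,145:375],None,fx=3.4,fy=3.4,interpolation=cv2.INTER_CUBIC),alpha=1.5)[:,:,::-1])
for n,pp,d in (('side',p,dd),('top',pt,dt)):
    hsv=cv2.cvtColor(pp,cv2.COLOR_RGB2HSV); P=cloud(n,d); B=tobox(P)
    for c,m in (('red',((hsv[...,0]<4)|(hsv[...,0]>174))&(hsv[...,1]>170)&(hsv[...,2]>60)),('blue',(hsv[...,0]>100)&(hsv[...,0]<130)&(hsv[...,1]>140)&(hsv[...,2]>50))):
        m=m&(abs(B[...,0])<.14)&(abs(B[...,1])<.15)&(P[...,2]>.03)
        if m.sum()<10: print(n,c,m.sum()); continue
        uv=np.argwhere(m)[:,::-1]
        q=tobox(ray(n,uv,.064)); mu=q.mean(0); w,V=np.linalg.eigh(np.cov((q-mu).T)); ax=V[:,1]
        if c=='red': ax=ax*np.sign(ax[0])
        else: ax=-ax*np.sign(ax[1])
        print(n,c,m.sum(),'mean',mu.round(4),'ang',np.arctan2(ax[0],-ax[1]).round(3))
    m=(P[...,2]>.105)&(P[...,2]<.118)&(abs(B[...,0])<.07)&(B[...,1]>.0)&(B[...,1]<.1); print(n,'bar',m.sum(),np.percentile(B[m],[3,50,97],axis=0).round(4))
```

```text
t 19.925 box [-0.0867  0.3159] z 0.1963 yaw -0.0584 down [-0.001 -0.002 -1.   ] F [ 0.8 -0.3 -0.4] op 0.003 q [-0.75  0.7   0.18  1.61 -0.15  0.85 -0.57]
side red 61 mean [ 0.084  -0.0465] ang 1.719
side blue 65 mean [-0.0649 -0.0944] ang 0.071
side bar 139 [[-0.0459  0.0493]
 [-0.0058  0.0538]
 [ 0.0404  0.0639]]
top red 26 mean [ 0.0848 -0.0413] ang 1.623
top blue 29 mean [-0.059  -0.0894] ang 0.061
top bar 135 [[-0.0412  0.0527]
 [ 0.0007  0.0594]
 [ 0.0411  0.0661]]
```

View pics/top12z.png

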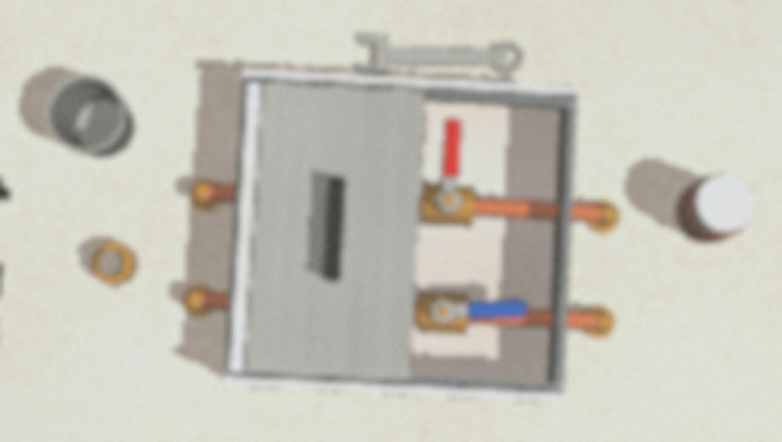

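View pics/side12.png

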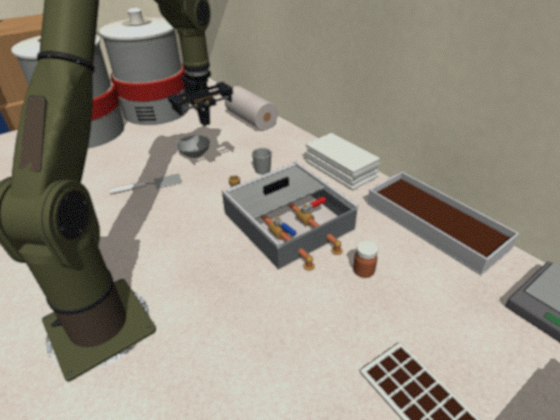

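The top view shows the cover at the stop bar with its bar at zoom (326,228), i.e. box y 59.4 mm. Red points along box +x at (452,148), blue still lies at (497,309), and the jar, cup, union and wrench stand where they were. The arm is clear, so I'm handing in.

Run:
```python
from h import *
print(r.finish_job())
```

```text
the job is handed in; nothing more can be done
None
```

The job is done and was handed in at about 20 s. I pushed the cover to its stop, then pushed the red handle a quarter turn to its end stop; no verdict was reported.

**Cover:** it stayed put under 15 N, and the last top view puts its bar at box y +59.4 mm (+59 expected).

**Red handle:** it held against 16 N without moving. The images give its angle as 1.62 rad (top) and 1.72 rad (side), against 1.57. The side figure is off, probably because the grip covers only about 60 pixels there. The handle's grip position and the finger's contact position both match fully shut.

**Blue handle and the things around the box:** blue's grip centre moved 1.5 mm or less in either view. Its angle read 0.06 and 0.10 rad before, 0.07 and 0.06 after, which is within measurement noise. By eye, the jar, cup, union and wrench look unmoved.

**What disagreed:**
- **Fingertip height:** the real fingertips are about 28 mm higher than the reported tool position. Because of this, my first push passed over the cover's bar without touching it. I measured the offset with the side camera and allowed for it from then on.
- **Side camera:** it reads about 4–5 mm off the top camera across the table, so I used the top camera for those positions.

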